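Set up the swing-out work rest and lock its lever bolt

TASK

Swing the work rest's arm out (clockwise seen from above) until it clicks into its end detent, then screw the lever bolt on its pivot down, clockwise from above, by its raised lever until it is snug. Only then press the lever flat until it snaps shut. Leave the loose tools, thread cone and jar around it where they are.

Things in the scene. Friction and masses are not known exactly. Their poses are not given: they have to be found in the camera images.
- stand: Fixed black cast-iron stand: round foot 140 mm across and 14 mm thick, with a column 58 mm across up to 42 mm above the table. The origin is on the pivot axis at table height, z up. Column axis = arm pivot axis = bolt axis.
- seat (a point): On the pivot axis at the top face of the arm's hub, 60 mm above the table: what the bolt's flange comes down on. Fixed to the stand. The bolt is snug when the flange meets it; there it stops turning dead. Which way the lever points then differs from day to day: it must be felt.
- rest (a joint): Angle of the dark steel arm, 0 = stowed, growing clockwise seen from above, up to its end stop at 1.50 (seated). The arm moves stiffly (about 1 N at the saddle); from about 1.27 on a sprung ball detent resists (about 5 N more at the saddle) until about 1.43, after which it clicks on to 1.50 and stays.
- saddle (a point): Middle of the crosspiece of the T-shaped saddle at the arm's end, 150 mm from the pivot axis, 87 mm above the table. Arm: level bar 30 mm wide, 42 to 60 mm high, reaching 160 mm out. Crosspiece: 30 mm along the arm, 75 mm across it, at heights 86 to 98 mm, a lip at each end up to 108 mm, on a stem 24 mm wide. Push it on its end face, 38 mm beside the arm's centre line.
- flange (a point): Centre of the underside of the bright steel bolt's flange (46 mm across), on the pivot axis. Clockwise from above lowers bolt and lever 12 mm a turn; it begins 8 to 18 mm above the seat (0.7 to 1.5 turns to go). It turns with a drag of about 0.15 N m and stays where left; 8 N sideways on the lever, 65 mm out, is plenty.
- lever_pivot (a point): Hinge of the lever in the bolt's fork, on the pivot axis, 24 mm above the flange's underside. The fork is 26 mm wide.
- lever_tip (a point): Free end of the flat bright steel lever, 120 mm from lever_pivot: a bar 22 mm wide and 10 mm thick with rounded corners. Open, it stands up at 45 degrees from level and points outward from the axis, so pushing it sideways turns the bolt; shut, it lies level.
- lever (a joint): Fold of the lever: 0 = open, raised at 45 degrees; 0.785 = shut, level. An over-centre cam resists (about 0.8 N m at most, that is 11 N pressing down 75 mm from the axis) until about 0.55 and then snaps it shut; let go earlier it springs open again. Shut it stays.
- hammer: Bystander: hammer lying on the table. Leave alone.
- screwdriver: Bystander: screwdriver lying near the stand. Leave alone.
- punch: Bystander: brass punch, 120 mm, lying near the stand. Leave alone.
- cone: Bystander: upright thread cone, 72 mm wide, 115 mm tall, near the stand. Leave alone.
- file: Bystander: file with wooden handle, lying on the table. Leave alone.
- rivetjar: Bystander: glass jar, 64 mm wide, 75 mm tall. Leave alone.

How it is judged (in metres and radians):
On the way, in this order (a step that is already met when the one before it is completed fails the run):
1. the arm is swung out and seated in its end detent (value of joint rest above 1.45 rad), for 0.1 s.
2. the bolt is screwed down snug on the seated arm, its lever still open (value of joint rest above 1.45 rad and z of flange in the frame of seat below 0.0007 m and value of joint lever below 0.2 rad), for 0.1 s.
3. the lever is folded shut on the snug bolt (value of joint rest above 1.45 rad and z of flange in the frame of seat below 0.001 m and value of joint lever above 0.73 rad), for 0.1 s.
At the end, for the whole second after the job is handed in: The arm is seated in its end detent (rest above 1.45), the bolt is down with its flange within 1 mm of the seat (0.7 mm when first snugged, before the lever is folded), the lever is shut (above 0.73), and all is still (all of step 3 and velocity of joint each of rest, lever below 0.05 rad/s); the robot touches nothing.
It fails at once if a bystander was pushed more than 25 mm from its place (distance of any of hammer, screwdriver, punch, cone, file, rivetjar from where it was at the start of the episode above 0.025 m).
It also fails if it takes over 67 s, if anything falls off the work surface, if the arm or the gripper's body presses on something with over 40 N, if the wrist force passes 120 N, or if a joint passes its speed limit or range.

ROBOT

A 6-joint arm with a two-finger parallel gripper is mounted at the origin on the work surface. World frame = base frame: x ahead of the robot, y to its left, z up, the work surface at z = 0. Lengths are in mm, angles in rad, forces in N, time in s.
With the tool pointing down it reaches from about 400 to 925 mm from the base axis. Payload 3.4 kg.
Tool frame: the origin (TCP) lies midway between the tips of the shut fingers; the grasp point (between the pads) lies robot.grasp_offset behind it (robot.grasp_offset is the distance from the TCP to the grasp point, in mm); y points along the fingers, x is the direction in which the jaws open and shut, and the axes are right-handed (so a half turn about y gives the same grasp; the last joint's range is limited). The gripper opens to 85 mm and grips with 20 to 120 N. Pads are 22 mm wide; open, the fingers measure 114 mm over their backs; the gripper's body (76 mm by 85 mm) begins 54 mm behind the grasp point. The pads swing forward as they close: fully open they stand 13 mm farther back than shut.
Start: joints at [-1.367, 0.307, 1.506, -0, 1.328, -0.073], TCP at [157.664, -552.968, 231.305] pointing down, gripper open.
Joint ranges: [-3.12, 3.12], [-1.05, 2.28], [0.14, 2.33], [-1.42, 4.57], [0.1, 2.73], [-2.68, 2.68]. Speed limits (rad/s): [2.57, 2.57, 3.14, 3.14, 3.14, 3.14].

INTERFACE

Orientations are given as a rotation vector (axis times angle).
In Python, from bench import robot gives the robot as it stands.
- The arm moves only by the tool step_arm, never from a script. Its argument "plan" is a list of rows, each an object with "offset": the shift along the tool's x, y, z in cm, a list of three; "dr": the turn, a rotation vector about the tool's x, y, z in rad, a list of three; "fingers": the finger opening in cm, from 0 to 8.54. A call has 1 to 12 rows; each row shifts and turns the pose as measured when the row begins, along the tool's axes as they then stand; what a row does not reach is not made up. A row lasts 1/12 s, in which the tool goes at most 41.7 mm and 7.16 degrees, less where a joint would pass 70% of its speed; a pose out of reach is approached as far as the arm can. A call is refused whole if a number of a shift passes 4.17 or a number of a turn 0.125, either way. A call with a gripper value outside its range is refused whole. The fingers move at their own pace and stop on an object; the grip force is fixed at half the most. Time passes only in rows, so rows that do not move let the fingers close. It gives the time, the measured TCP pose, the force and the opening at its end, in the units of the state.
- robot.sense(): the state, without advancing time (a new reading comes with each control period).
- robot.grab_frame(name): name is "side" or "top" or "wrist"; returns the picture (480x640x3 uint8, red, green, blue); there is no depth.
- robot.camera_model(name): a dict with "intrinsics" (3x3 intrinsics, pixels), "position" and "orientation" of the camera in the world; the wrist camera has in their place "tool_from_camera" (4x4, takes a point from camera to tool coordinates, whose origin is the TCP and whose axes are the tool frame's). Camera axes: x right, y down, z forward; pixel columns grow to the right and rows downward; lengths in mm; the calibration is good to about 2 mm. A picture is of the moment at which its call begins: read the wrist's pose just before it. camera_model takes no time and is no camera call.
- robot.hand_in(): hands the job in, once; it reports no verdict.
The state is a dict: "t": time; "joints": joint angles; "qvel": joint speeds; "tau": joint torques, N m; "ee_pos": TCP position; "ee_rot": TCP orientation; "ft_force": force on the tool from outside, world axes, zero at the start; "wrist_torque": the same for the moment, N m; "opening": finger opening in mm.
Only numpy, scipy, OpenCV 4.12 (cv2) and the standard library are available. Lean on these libraries where they do the work, as an engineer would, in place of code of your own. Each camera call takes 0.05 s, during which the arm holds its last target. There are 200 camera calls.

## Working session

There is one attempt and no reset: what is moved stays moved. The work goes in short steps, Python scripts to look and compute and a tool call to move; the robot and the scene stay as the last step left them, time stands still between calls to the robot, and variables do not carry over. Pictures are saved under pics/ and viewed, about 8 in all and at most 12, crops included, and the job is handed in when it is done.

Besides the shell and the picture viewer there is one more tool, called by a JSON object that holds its "method" and its "body". step_arm: Moves the arm, as the interface text tells. Its arguments: {"type":"object","properties":{"plan":{"type":"array"}},"required":["plan"]}

```bash
mkdir -p pics; ls; cat > h.py <<'E'
import numpy as np, cv2
from scipy.spatial.transform import Rotation as R
from bench import robot
def cam(n):
    m=robot.camera_model(n); K=np.array(m["intrinsics"])
    if "position" in m:
        o=np.array(m["orientation"],float)
        Rm=o if o.shape==(3,3) else R.from_rotvec(o).as_matrix() if o.size==3 else None
        return K,Rm,np.array(m["position"])
    s=robot.sense(); T=np.array(m["tool_from_camera"]); Rt=R.from_rotvec(s["ee_rot"]).as_matrix()
    return K,Rt@T[:3,:3],Rt@T[:3,3]+np.array(s["ee_pos"])
def ray(c,u,v):
    K,Rm,p=c; d=Rm@np.linalg.inv(K)@[u,v,1]; return p,d/np.linalg.norm(d)
def onz(c,u,v,z):
    p,d=ray(c,u,v); return p+d*(z-p[2])/d[2]
def proj(c,P):
    K,Rm,p=c; q=K@(Rm.T@(np.array(P)-p)); return q[:2]/q[2]
def tri(c1,a,c2,b):
    p,d=ray(c1,*a); q,e=ray(c2,*b); s=np.linalg.lstsq(np.c_[d,-e],q-p,rcond=None)[0]
    A=p+d*s[0];B=q+e*s[1]; return (A+B)/2,np.linalg.norm(A-B)
def snap(n,f):
    im=robot.grab_frame(n); cv2.imwrite(f,im[:,:,::-1]); return im
E
python3 - <<'E'
from h import *
for n in("side","top","wrist"): print(n,robot.camera_model(n))
snap("top","pics/top1.png");snap("side","pics/side1.png")
print(robot.sense(),robot.grasp_offset)
E
```

```text
pics
side {'intrinsics': array([[590.98248024,   0.        , 322.01163539],
       [  0.        , 590.98248024, 240.73815008],
       [  0.        ,   0.        ,   1.        ]]), 'position': array([-89.55597068, 588.56825928, 942.30964134]), 'orientation': array([-1.01738547,  2.42435334, -1.04982464])}
top {'intrinsics': array([[547.77095855,   0.        , 317.11298896],
       [  0.        , 547.77095855, 236.20824692],
       [  0.        ,   0.        ,   1.        ]]), 'position': array([ 329.33144722,  -40.60105721, 1390.26272568]), 'orientation': array([-2.15311556,  2.10054575, -0.16314554])}
wrist {'intrinsics': array([[341.19256408,   0.        , 317.03399497],
       [  0.        , 341.19256408, 236.81726575],
       [  0.        ,   0.        ,   1.        ]]), 'tool_from_camera': array([[ 9.99999683e-01, -3.01511321e-04,  7.37154405e-04,
         2.07314850e-01],
       [-7.94073178e-04, -3.06255676e-01,  9.51948964e-01,
        -1.41776890e+02],
       [-6.12656689e-05, -9.51949247e-01, -3.06255819e-01,
         7.96360206e+01],
       [ 0.00000000e+00,  0.00000000e+00,  0.00000000e+00,
         1.00000000e+00]])}
{'t': 0.1, 'joints': array([-1.36652656e+00,  3.07496972e-01,  1.50755805e+00, -3.90376903e-07,
        1.32841223e+00, -7.35092573e-02]), 'qvel': array([-0.00147246, -0.00308164, -0.0027768 , -0.00084873,  0.00163945,
       -0.00110653]), 'tau': array([ 7.07890631e-04, -4.58528280e+01, -2.52608246e+01, -1.14255879e-04,
        5.62063098e-03,  8.39452667e-06]), 'ee_pos': array([ 157.51789215, -552.33889383,  230.4680918 ]), 'ee_rot': array([-1.32662053,  1.00316153, -1.00081699]), 'ft_force': array([-0.32980809,  0.07817581,  0.92532265]), 'wrist_torque': array([ 0.01930767,  0.01705514, -0.0245502 ]), 'opening': 85.8812404040992} 18.700000000000003
```

View pics/top1.png

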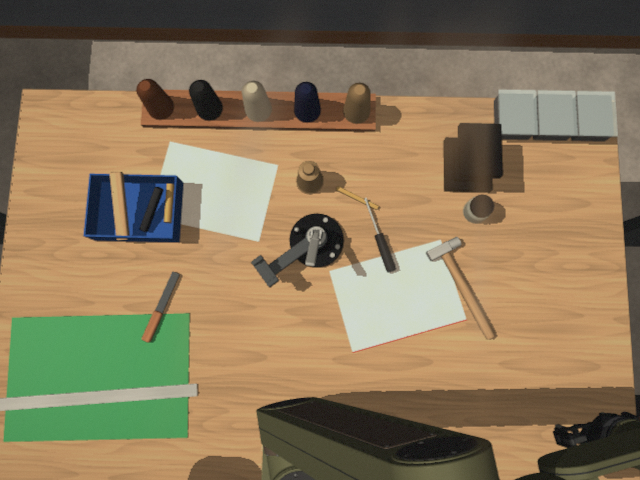

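View pics/side1.png

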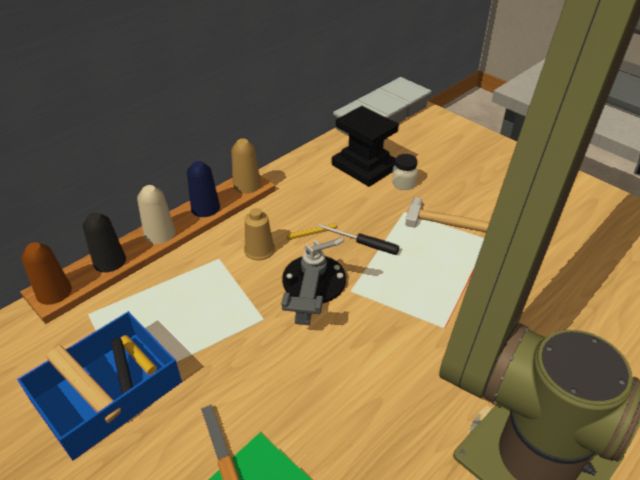

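The top view shows the stand at about (317,240), the saddle at (265,270), and the lever pointing roughly down-image from the bolt. The cone is at (309,178), with the punch at (358,198) and screwdriver at (380,235). The side view shows the stand at (314,278). Next: a magnified view of both.

```bash
python3 - <<'E'
from h import *
a=cv2.imread("pics/top1.png")[160:310,230:400]; b=cv2.imread("pics/side1.png")[195:345,230:400]
f=lambda x:cv2.resize(x,None,fx=4,fy=4,interpolation=cv2.INTER_CUBIC)
im=np.hstack([cv2.resize(x,(400,353),interpolation=cv2.INTER_CUBIC) for x in(a,b)]); cv2.imwrite("pics/zoom1.png",im)
t=cam("top");s=cam("side")
# stand foot: dark pixels near
for n,c,ctr in(("top",t,(317,240)),("side",s,(314,278))):
    g=cv2.imread(f"pics/{n}1.png"); m=(g.max(2)<30).astype(np.uint8)
    m[:ctr[1]-45]=0;m[ctr[1]+45:]=0;m[:,:ctr[0]-45]=0;m[:,ctr[0]+45:]=0
    k,l,st,ce=cv2.connectedComponentsWithStats(m); i=1+st[1:,4].argmax(); 
    cnt=max(cv2.findContours((l==i).astype(np.uint8),0,2)[0],key=cv2.contourArea)
    e=cv2.fitEllipse(cv2.convexHull(cnt)); print(n,e,onz(c,*e[0],14))
print(t[2],"img axes:",onz(t,317,240,0),onz(t,417,240,0),onz(t,317,140,0))
for nm,p,z in(("saddle",(265,270),98),("cone",(309,172),115),("hub",(316,236),75),("levtip",(312,262),160)): print(nm,onz(t,*p,z))
E
```

```text
top ((328.3719482421875, 239.21397399902344), (28.512556076049805, 37.71699905395508), 4.770884990692139) [555.24857358 -45.94671353  14.        ]
side ((329.4261779785156, 279.9784851074219), (28.43187141418457, 43.547306060791016), 9.405059814453125) [519.91504764 -29.17186577  14.        ]
[ 329.33144722  -40.60105721 1390.26272568] img axes: [554.80604803 -16.81738696   0.        ] [ 560.89149083 -273.31439886    0.        ] [823.55316305  -9.87644051   0.        ]
saddle [463.94575345 102.92002502  98.        ]
cone [701.66597322   4.77753788 115.        ]
hub [552.45244126 -15.41020622  75.        ]
levtip [478.22453185  -9.55533847 160.        ]
```

View pics/zoom1.png

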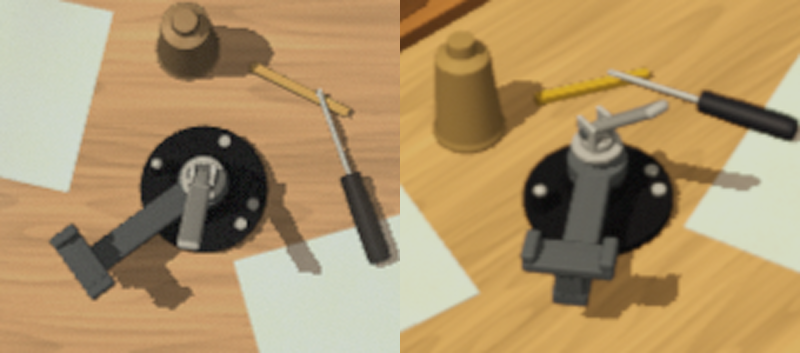

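```bash
python3 - <<'E'
from h import *
t=cam("top");s=cam("side")
T=lambda x,y:(230+x/2.353,160+y/2.353); S=lambda x,y:(230+(x-400)/2.353,195+y/2.353)
for n,a,b in(("foot",(204.5,189),(598,197)),("bolt",(203,175),(597,125)),("tip",(188,243),(663,107)),("saddle",(82,262),(570,250)),("cone",(188,18),(461,42)),("sdtip",(321,93),(612,73))):
    print(n,tri(t,T(*a),s,S(*b)))
c=onz(t,*T(204.5,189),14);print("c",c, onz(s,*S(598,197),14))
p=onz(t,*T(82,262),98);print("sad",p,np.linalg.norm((p-c)[:2]),np.degrees(np.arctan2(*(p-c)[1::-1])))
for q in((65,240),(100,290)): print("ends",onz(t,*T(*q),104))
print("conebase",[onz(t,*T(188,40),60),onz(s,*S(466,95),60)])
print("sd,punch",onz(t,*T(321,93),5),onz(t,*T(255,68),5))
E
```

```text
foot (array([553.89349532, -16.49576546,   1.52268153]), np.float64(0.4507498685537905))
bolt (array([553.32664107, -16.16743219,  94.5629351 ]), np.float64(0.543885762994409))
tip (array([470.65096726,  -7.2130973 , 178.12336109]), np.float64(5.9920973481243305))
saddle (array([460.59762367, 102.97753355,  99.94052581]), np.float64(0.15465691503624146))
cone (array([716.00514953,   3.24592554, 103.29731978]), np.float64(0.21527188090652108))
sdtip (array([ 663.11924042, -141.6855865 ,    7.55555608]), np.float64(1.1422743387883731))
c [551.69747159 -16.85018896  14.        ] [545.55312273  -8.35375599  14.        ]
sad [460.73412005 103.14426877  98.        ] 150.57556643977136 127.16441758128192
ends [481.88856518 120.5173765  104.        ]
ends [432.52418972  83.30883329 104.        ]
conebase [array([704.79308005,   4.11369044,  60.        ]), array([695.16274123,  18.75451938,  60.        ])]
sd,punch [ 663.2739309  -142.21982937    5.        ] [689.9799662  -69.02654957   5.        ]
```

```bash
cat >> h.py <<'E'
def Rt(): return R.from_rotvec(robot.sense()["ee_rot"]).as_matrix()
def way(pts,n=None):
    s=robot.sense();p=np.array(s["ee_pos"]);M=Rt()
    for q in pts:
        q=np.array(q,float); d=M.T@(q-p)/10; k=int(np.ceil(np.abs(d).max()/3.0)) or 1
        print(q.round(0),"tool cm",d.round(2),"rows",k,"each",(d/k).round(2)); p=q
def st():
    s=robot.sense(); print(round(s["t"],2),s["ee_pos"].round(1),"F",s["ft_force"].round(1),"T",s["wrist_torque"].round(2),"op",round(s["opening"],1),"j",s["joints"].round(2))
E
python3 - <<'E'
from h import *
print(Rt().round(3)); way([(430,-200,225),(405,60,225)])
E
```

```text
[[ 0.274 -0.     0.962]
 [-0.962  0.002  0.274]
 [-0.002 -1.     0.   ]]
[ 430. -200.  225.] tool cm [-26.41   0.6   35.87] rows 12 each [-2.2   0.05  2.99]
[405.  60. 225.] tool cm [-25.69   0.05   4.73] rows 9 each [-2.85  0.01  0.53]
```

{"method": "step_arm", "body": {"plan": [{"offset": [0, 0, 0], "dr": [0, 0.093, 0], "fingers": 0}, {"offset": [0, 0, 0], "dr": [0, 0.093, 0], "fingers": 0}, {"offset": [0, 0, 0], "dr": [0, 0.093, 0], "fingers": 0}, {"offset": [-2.9, 0, 2.4], "dr": [0, 0, 0], "fingers": 0}, {"offset": [-2.9, 0, 2.4], "dr": [0, 0, 0], "fingers": 0}, {"offset": [-2.9, 0, 2.4], "dr": [0, 0, 0], "fingers": 0}, {"offset": [-2.9, 0, 2.4], "dr": [0, 0, 0], "fingers": 0}, {"offset": [-2.9, 0, 2.4], "dr": [0, 0, 0], "fingers": 0}, {"offset": [-2.9, 0, 2.4], "dr": [0, 0, 0], "fingers": 0}, {"offset": [-2.9, 0, 2.4], "dr": [0, 0, 0], "fingers": 0}, {"offset": [-2.9, 0, 2.4], "dr": [0, 0, 0], "fingers": 0}, {"offset": [-2.9, 0, 2.4], "dr": [0, 0, 0], "fingers": 0}]}}

```text
t: 1.1
ee_pos: [379.7, -289.7, 224.6]
ee_rot: [-1.194, 1.24, -1.224]
ft_force: [0.5, -0.7, -0.6]
opening: -0.1
```

{"method": "step_arm", "body": {"plan": [{"offset": [-2.9, 0, 0.2], "dr": [0, 0, 0], "fingers": 0}, {"offset": [-2.9, 0, 0.2], "dr": [0, 0, 0], "fingers": 0}, {"offset": [-2.9, 0, 0.2], "dr": [0, 0, 0], "fingers": 0}, {"offset": [-2.9, 0, 0.2], "dr": [0, 0, 0], "fingers": 0}, {"offset": [-2.9, 0, 0.2], "dr": [0, 0, 0], "fingers": 0}, {"offset": [-2.9, 0, 0.2], "dr": [0, 0, 0], "fingers": 0}, {"offset": [-2.9, 0, 0.2], "dr": [0, 0, 0], "fingers": 0}, {"offset": [-2.9, 0, 0.2], "dr": [0, 0, 0], "fingers": 0}, {"offset": [-2.9, 0, 0.2], "dr": [0, 0, 0], "fingers": 0}, {"offset": [-2.9, 0, 0.2], "dr": [0, 0, 0], "fingers": 0}, {"offset": [-2.9, 0, 0.2], "dr": [0, 0, 0], "fingers": 0}, {"offset": [-2.9, 0, 0.2], "dr": [0, 0, 0], "fingers": 0}]}}

```text
t: 2.1
ee_pos: [414.6, 76.1, 224.2]
ee_rot: [-1.196, 1.241, -1.219]
ft_force: [-0.0, -1.0, 0.2]
opening: -0.3
```

```bash
python3 - <<'E'
from h import *
st();print(Rt().round(3)); snap("wrist","pics/w1.png"); c=cam("wrist"); print([proj(c,p).round() for p in((553,-16,60),(462,103,98),(471,-7,180))]); way([(405,60,85)])
E
```

```text
2.1 [414.6  76.1 224.2] F [-0.  -1.   0.2] T [ 0.04 -0.02  0.05] op -0.3 j [0.07 0.1  1.81 0.01 1.24 1.67]
[[-0.028 -0.009  1.   ]
 [-1.     0.009 -0.028]
 [-0.009 -1.    -0.009]]
[array([438.,  45.]), array([289., 171.]), array([480., 169.])]
[405.  60.  85.] tool cm [ 2.32 13.91 -0.84] rows 5 each [ 0.46  2.78 -0.17]
```

View pics/w1.png

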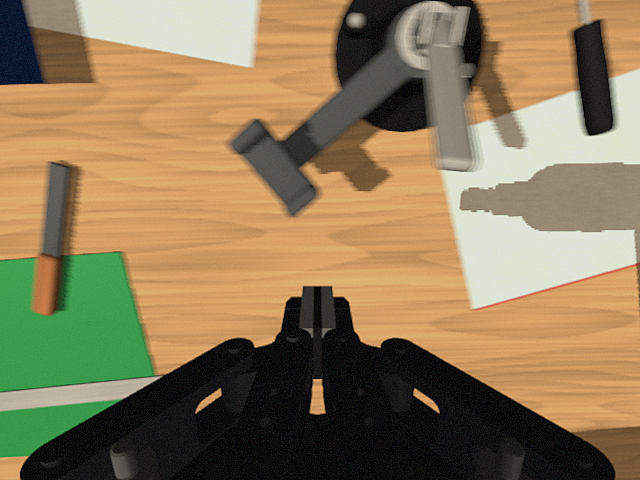

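{"method": "step_arm", "body": {"plan": [{"offset": [1.0, 0, -0.4], "dr": [0, 0, 0], "fingers": 0}, {"offset": [1.0, 0, -0.4], "dr": [0, 0, 0], "fingers": 0}, {"offset": [0, 2.6, 0], "dr": [0, 0, 0], "fingers": 0}, {"offset": [0, 2.6, 0], "dr": [0, 0, 0], "fingers": 0}, {"offset": [0, 2.6, 0], "dr": [0, 0, 0], "fingers": 0}, {"offset": [0, 2.6, 0], "dr": [0, 0, 0], "fingers": 0}, {"offset": [0, 2.6, 0], "dr": [0, 0, 0], "fingers": 0}, {"offset": [0, 0, 0], "dr": [0, 0, 0], "fingers": 0}]}}

```text
t: 2.82
ee_pos: [404.6, 56.2, 91.8]
ee_rot: [-1.191, 1.235, -1.218]
ft_force: [-0.6, -0.6, -0.3]
opening: 0.2
```

```bash
cat >> h.py <<'E'
AX=np.array([553.,-16.])
def arc(r,a0,a1,n,z0,z1=None):
    "n rows along a circle about AX, angles deg"
    M=Rt(); z1=z0 if z1 is None else z1
    a=np.radians(np.linspace(a0,a1,n+1)); P=np.c_[AX[0]+r*np.cos(a),AX[1]+r*np.sin(a),np.linspace(z0,z1,n+1)]
    d=(np.diff(P,axis=0)@M)/10
    print(" start",P[0].round(1),"end",P[-1].round(1)); print(d.round(2).tolist())
def pol():
    s=robot.sense(); v=s["ee_pos"][:2]-AX; print("r,ang",np.hypot(*v).round(1),np.degrees(np.arctan2(v[1],v[0])).round(1))
E
python3 - <<'E'
from h import *
st();pol(); d=55; r=np.hypot(150,d); off=np.degrees(np.arctan(d/150)); print(r,off)
arc(r,127+off,127+off-90,24,85)
E
```

```text
2.82 [404.6  56.2  91.8] F [-0.6 -0.6 -0.3] T [-0.01  0.02 -0.03] op 0.2 j [0.02 0.25 2.03 0.02 0.86 1.61]
r,ang 165.1 154.1
159.76545308670458 20.136303428248134
 start [418.8  70.7  85. ] end [639.7 118.2  85. ]
[[-0.87, 0.01, 0.57], [-0.83, 0.01, 0.63], [-0.79, 0.01, 0.68], [-0.75, 0.01, 0.73], [-0.7, 0.01, 0.78], [-0.64, 0.01, 0.82], [-0.59, 0.0, 0.86], [-0.53, 0.0, 0.9], [-0.47, 0.0, 0.93], [-0.41, 0.0, 0.96], [-0.34, 0.0, 0.99], [-0.28, 0.0, 1.01], [-0.21, -0.0, 1.02], [-0.14, -0.0, 1.04], [-0.08, -0.0, 1.04], [-0.01, -0.0, 1.05], [0.06, -0.0, 1.04], [0.13, -0.0, 1.04], [0.2, -0.0, 1.03], [0.26, -0.01, 1.01], [0.33, -0.01, 0.99], [0.39, -0.01, 0.97], [0.45, -0.01, 0.94], [0.52, -0.01, 0.91]]
```

{"method": "step_arm", "body": {"plan": [{"offset": [-0.8, 0.6, 0.7], "dr": [0, 0, 0], "fingers": 0}, {"offset": [-0.9, 0, 0.6], "dr": [0, 0, 0], "fingers": 0}, {"offset": [-0.85, 0, 0.6], "dr": [0, 0, 0], "fingers": 0}, {"offset": [-0.8, 0, 0.65], "dr": [0, 0, 0], "fingers": 0}, {"offset": [-0.75, 0, 0.7], "dr": [0, 0, 0], "fingers": 0}, {"offset": [-0.7, 0, 0.75], "dr": [0, 0, 0], "fingers": 0}, {"offset": [-0.65, 0, 0.8], "dr": [0, 0, 0], "fingers": 0}, {"offset": [-0.6, 0, 0.85], "dr": [0, 0, 0], "fingers": 0}, {"offset": [-0.55, 0, 0.9], "dr": [0, 0, 0], "fingers": 0}]}}

```text
t: 3.57
ee_pos: [477.6, 123.5, 90.5]
ee_rot: [-1.189, 1.236, -1.222]
ft_force: [-1.3, -0.7, -0.0]
opening: 0.2
```

```bash
python3 - <<'E'
from h import *
st();pol(); 
E
```

```text
3.57 [477.6 123.5  90.5] F [-1.3 -0.7 -0. ] T [-0.2   0.18 -0.06] op 0.2 j [0.16 0.35 1.86 0.01 0.93 1.75]
r,ang 158.6 118.4
```

```bash
python3 - <<'E'
from h import *
arc(160,118,73,12,90,86)
E
```

```text
start [477.9 125.3  90. ] end [599.8 137.   86. ]
[[-0.49, 0.04, 0.93], [-0.43, 0.04, 0.96], [-0.36, 0.04, 0.98], [-0.3, 0.04, 1.0], [-0.23, 0.03, 1.02], [-0.16, 0.03, 1.03], [-0.1, 0.03, 1.04], [-0.03, 0.03, 1.05], [0.04, 0.03, 1.05], [0.11, 0.03, 1.04], [0.18, 0.03, 1.03], [0.24, 0.03, 1.02]]
```

{"method": "step_arm", "body": {"plan": [{"offset": [-0.5, 0.05, 0.93], "dr": [0, 0, 0], "fingers": 0}, {"offset": [-0.45, 0.05, 0.96], "dr": [0, 0, 0], "fingers": 0}, {"offset": [-0.35, 0.05, 0.98], "dr": [0, 0, 0], "fingers": 0}, {"offset": [-0.3, 0.05, 1.0], "dr": [0, 0, 0], "fingers": 0}, {"offset": [-0.2, 0.05, 1.0], "dr": [0, 0, 0], "fingers": 0}, {"offset": [-0.15, 0.05, 1.0], "dr": [0, 0, 0], "fingers": 0}, {"offset": [-0.1, 0.05, 1.0], "dr": [0, 0, 0], "fingers": 0}, {"offset": [0, 0.05, 1.0], "dr": [0, 0, 0], "fingers": 0}, {"offset": [0.05, 0.05, 1.0], "dr": [0, 0, 0], "fingers": 0}, {"offset": [0.1, 0, 1.0], "dr": [0, 0, 0], "fingers": 0}]}}

```text
t: 4.4
ee_pos: [573.0, 143.9, 83.7]
ee_rot: [-1.21, 1.258, -1.208]
ft_force: [-4.6, 1.6, 3.8]
opening: 0.0
```

```bash
python3 - <<'E'
from h import *
st();pol(); snap("top","pics/top2.png"); v=cam("top")
a=cv2.imread("pics/top2.png")[140:310,200:400]; cv2.imwrite("pics/z2.png",cv2.resize(a,None,fx=3,fy=3,interpolation=cv2.INTER_CUBIC))
arc(160,75,55,8,86,86)
E
```

```text
4.4 [573.  143.9  83.7] F [-4.6  1.6  3.8] T [ 0.05  0.77 -0.04] op 0.0 j [0.16 0.48 1.64 0.02 1.05 1.76]
r,ang 161.2 82.9
 start [594.4 138.5  86. ] end [644.8 115.1  86. ]
[[0.18, -0.02, 0.68], [0.2, -0.02, 0.67], [0.23, -0.02, 0.66], [0.26, -0.02, 0.65], [0.29, -0.02, 0.63], [0.32, -0.02, 0.62], [0.34, -0.02, 0.61], [0.37, -0.02, 0.59]]
```

View pics/z2.png

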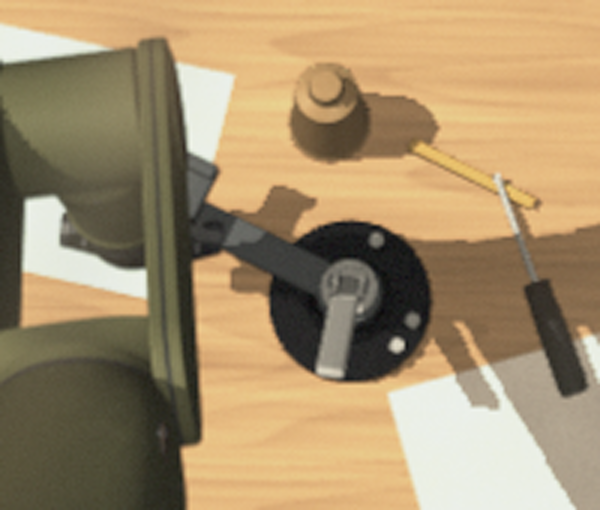

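Arm at about 64° (1.1 rad swung), everything clear. Pushing through the detent.

{"method": "step_arm", "body": {"plan": [{"offset": [0.1, 0, 0.7], "dr": [0, 0, 0], "fingers": 0}, {"offset": [0.12, 0, 0.7], "dr": [0, 0, 0], "fingers": 0}, {"offset": [0.15, 0, 0.7], "dr": [0, 0, 0], "fingers": 0}, {"offset": [0.18, 0, 0.7], "dr": [0, 0, 0], "fingers": 0}, {"offset": [0.2, 0, 0.7], "dr": [0, 0, 0], "fingers": 0}, {"offset": [0.22, 0, 0.7], "dr": [0, 0, 0], "fingers": 0}, {"offset": [0.25, 0, 0.7], "dr": [0, 0, 0], "fingers": 0}, {"offset": [0.28, 0, 0.7], "dr": [0, 0, 0], "fingers": 0}]}}

```text
t: 5.12
ee_pos: [577.3, 143.5, 83.1]
ee_rot: [-1.264, 1.355, -1.14]
ft_force: [-17.1, 10.7, 16.4]
opening: 0.1
```

```bash
python3 - <<'E'
from h import *
st();pol()
E
```

```text
5.12 [577.3 143.5  83.1] F [-17.1  10.7  16.4] T [ 1.36  2.61 -0.2 ] op 0.1 j [0.14 0.53 1.55 0.06 1.19 1.72]
r,ang 161.3 81.3
```

```bash
python3 - <<'E'
from h import *
print(Rt().round(3))
a=snap("side","pics/s3.png");b=snap("wrist","pics/w3.png")
A=cv2.imread("pics/s3.png")[130:380,180:430];B=cv2.imread("pics/w3.png")
cv2.imwrite("pics/z3.png",np.hstack([cv2.resize(A,(400,400),interpolation=cv2.INTER_CUBIC),cv2.resize(B,(400,300))[0:300] if 0 else cv2.copyMakeBorder(cv2.resize(B,(400,300)),0,100,0,0,0)]))
E
```

```text
[[-0.039 -0.136  0.99 ]
 [-0.999  0.04  -0.034]
 [-0.035 -0.99  -0.137]]
```

View pics/z3.png

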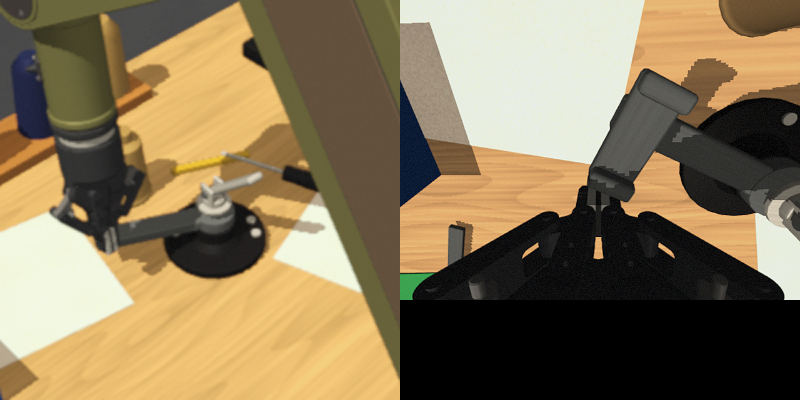

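```bash
python3 - <<'E'
from h import *
st(); c=cam("wrist")
f=lambda x,y,z:onz(c,(x-400)*1.6,y*1.6,z)
a=f(614,180,108);b=f(668,88,108); print("lips",a,b,"arm ang",np.degrees(np.arctan2((b-a)[1],(b-a)[0]))+90, np.linalg.norm(b-a), ((a+b)/2)[:2]-AX, np.degrees(np.arctan2(*(((a+b)/2)[:2]-AX)[::-1])))
for p in ((665,140),(690,150),(720,168)): q=f(*p,60)[:2]-AX; print(q,np.degrees(np.arctan2(q[1],q[0])))
img=cv2.imread("pics/w3.png")[90:340,230:640]; cv2.imwrite("pics/z4.png",cv2.resize(img,None,fx=1.9,fy=1.9,interpolation=cv2.INTER_CUBIC))
E
```

```text
5.22 [577.4 143.5  83. ] F [-16.4   8.9  16.1] T [ 1.32  2.72 -0.19] op -0.2 j [0.14 0.53 1.55 0.06 1.19 1.72]
lips [604.4741705  132.21474737 108.        ] [656.25443035 106.28435828 108.        ] arm ang 63.39932191953443 57.9101060978197 [ 77.36430042 135.24955283] 60.22994678886283
[ 55.04306199 107.39566599] 62.86368443542144
[45.98540212 87.17840646] 62.18897387167294
[29.0609919  60.80490211] 64.4550778503925
```

View pics/z4.png

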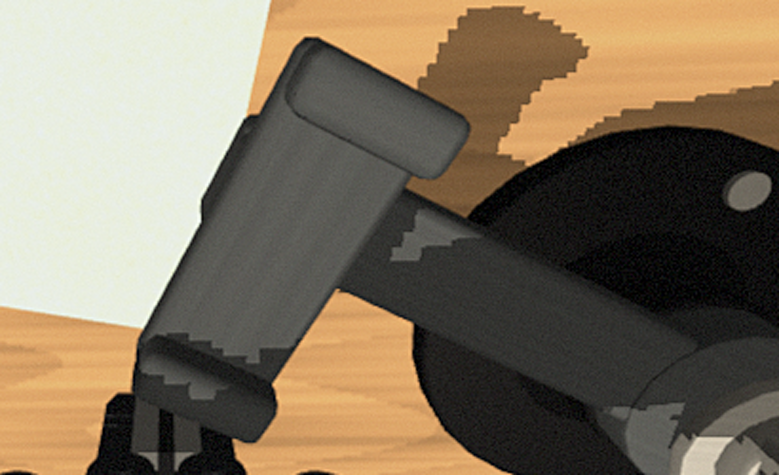

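The arm bar measures about 62–63° in three places. It stands still against about 20 N tangential, well over the detent's ~6 N, so it looks to be on its end stop. That means it did not start at 0. I'll back off, square the tool and check that it stays.

```bash
python3 - <<'E'
from h import *
M=Rt(); T=np.array([[0,0,1],[-1,0,0],[0,-1,0.]]); print(R.from_matrix(M.T@T).as_rotvec().round(3)); way([(555,165,90),(555,165,220)])
E
```

```text
[ 0.138 -0.037 -0.038]
[555. 165.  90.] tool cm [-2.09 -0.3  -2.39] rows 1 each [-2.09 -0.3  -2.39]
[555. 165. 220.] tool cm [ -0.45 -12.87  -1.79] rows 5 each [-0.09 -2.57 -0.36]
```

{"method": "step_arm", "body": {"plan": [{"offset": [-0.6, 0, -1.4], "dr": [0, 0, 0], "fingers": 0}, {"offset": [-0.6, 0, -1.4], "dr": [0, 0, 0], "fingers": 0}, {"offset": [0, -1.0, 0], "dr": [0.07, -0.02, -0.02], "fingers": 0}, {"offset": [0, -2.6, 0], "dr": [0.07, -0.02, -0.02], "fingers": 0}, {"offset": [0, -2.9, 0], "dr": [0, 0, 0], "fingers": 0}, {"offset": [0, -2.9, 0], "dr": [0, 0, 0], "fingers": 0}, {"offset": [0, -2.9, 0], "dr": [0, 0, 0], "fingers": 0}, {"offset": [0, -1.5, 0], "dr": [0, 0, 0], "fingers": 0}]}}

```text
t: 5.88
ee_pos: [552.0, 156.9, 226.3]
ee_rot: [-1.207, 1.197, -1.214]
ft_force: [0.3, -0.5, -0.1]
opening: -0.2
```

```bash
python3 - <<'E'
from h import *
st();print(Rt().round(3))
way([(400,60,225)])
E
```

```text
5.88 [552.  156.9 226.3] F [ 0.3 -0.5 -0.1] T [ 0.05 -0.02 -0.02] op -0.2 j [ 0.21  0.3   1.52 -0.01  1.31  1.78]
[[ 0.004  0.009  1.   ]
 [-1.    -0.004  0.004]
 [ 0.004 -1.     0.009]]
[400.  60. 225.] tool cm [  9.62   0.03 -15.24] rows 6 each [ 1.6   0.01 -2.54]
```

{"method": "step_arm", "body": {"plan": [{"offset": [2.7, 0, -1.0], "dr": [0, 0, 0], "fingers": 0}, {"offset": [2.7, 0, -1.0], "dr": [0, 0, 0], "fingers": 0}, {"offset": [2.7, 0, -1.0], "dr": [0, 0, 0], "fingers": 0}, {"offset": [2.7, 0, -1.0], "dr": [0, 0, 0], "fingers": 0}, {"offset": [2.7, 0, -1.0], "dr": [0, 0, 0], "fingers": 0}, {"offset": [2.7, 0, -1.0], "dr": [0, 0, 0], "fingers": 0}, {"offset": [2.7, 0, -1.0], "dr": [0, 0, 0], "fingers": 0}, {"offset": [2.0, 0, -1.0], "dr": [0, 0, 0], "fingers": 0}, {"offset": [0, 0, 0], "dr": [0, 0, 0], "fingers": 0}, {"offset": [0, 0, 0], "dr": [0, 0, 0], "fingers": 0}]}}

```text
t: 6.72
ee_pos: [485.5, -60.8, 235.8]
ee_rot: [-1.179, 1.16, -1.234]
ft_force: [0.6, 0.9, 0.3]
opening: 0.3
```

```bash
python3 - <<'E'
from h import *
st();pol(); snap("wrist","pics/w5.png"); c=cam("wrist"); print([proj(c,(*AX,z)).round() for z in(60,95)],[proj(c,(*(AX+150*np.array([np.cos(a),np.sin(a)])),60)).round() for a in np.radians([41,52,62.5])])
E
```

```text
6.72 [485.5 -60.8 235.8] F [0.6 0.9 0.3] T [0.01 0.01 0.07] op 0.3 j [-0.21  0.15  1.71  0.    1.22  1.35]
r,ang 81.0 -146.4
[array([267., 151.]), array([261., 152.])] [array([144.,   9.]), array([123.,  37.]), array([109.,  67.])]
```

View pics/w5.png

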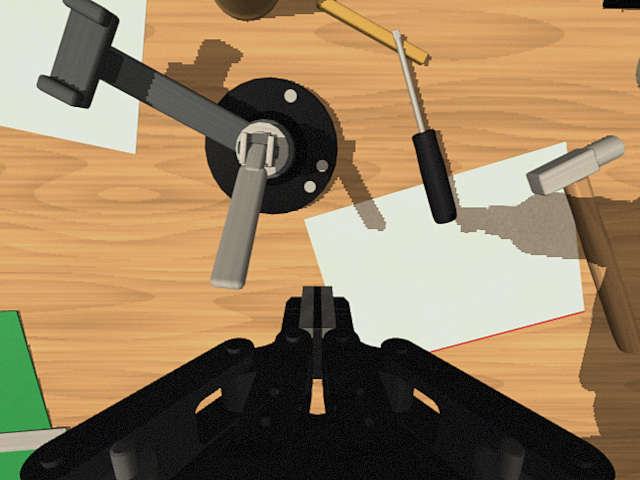

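```bash
python3 - <<'E'
from h import *
c=cam("wrist"); st()
for z in(175,180,185): q=onz(c,228,280,z)[:2]-AX; print(z,q,np.hypot(*q),np.degrees(np.arctan2(q[1],q[0])))
print(R.from_matrix(Rt().T@np.array([[0,0,1],[-1,0,0],[0,-1,0.]])).as_rotvec().round(3))
print([onz(c,260,148,z) for z in(95,)])
way([(AX[0]+68*np.cos(np.radians(203)),AX[1]+68*np.sin(np.radians(203)),225),(AX[0]+68*np.cos(np.radians(203)),AX[1]+68*np.sin(np.radians(203)),147)])
arc(68,203,83,12,147,143)
E
```

```text
6.77 [485.5 -60.6 235.8] F [-0.2 -0.4  0. ] T [-0.03  0.   -0.01] op -0.0 j [-0.21  0.16  1.71  0.    1.23  1.35]
175 [-79.25763882  12.31206937] 80.20823126981078 171.17011193432802
180 [-77.23183855  10.97917323] 78.00832731845934 171.90912224907584
185 [-75.20603829   9.64627708] 75.8221528073193 172.6908846193134
[-0.053  0.009  0.008]
[array([556.1271955 , -14.92097156,  95.        ])]
[490. -43. 225.] tool cm [-1.81  1.09  0.45] rows 1 each [-1.81  1.09  0.45]
[490. -43. 147.] tool cm [-0.06  7.79 -0.41] rows 3 each [-0.02  2.6  -0.14]
 start [490.4 -42.6 147. ] end [561.3  51.5 143. ]
[[-1.13, 0.01, -0.36], [-1.18, 0.02, -0.16], [-1.18, 0.03, 0.05], [-1.16, 0.04, 0.25], [-1.1, 0.05, 0.45], [-1.0, 0.06, 0.63], [-0.87, 0.07, 0.8], [-0.72, 0.08, 0.94], [-0.55, 0.08, 1.05], [-0.36, 0.09, 1.13], [-0.16, 0.09, 1.17], [0.05, 0.1, 1.18]]
```

{"method": "step_arm", "body": {"plan": [{"offset": [-1.5, 0, 0.4], "dr": [-0.05, 0.01, 0.01], "fingers": 0}, {"offset": [0, 0, 0], "dr": [0, 0, 0], "fingers": 0}, {"offset": [0, 2.6, 0], "dr": [0, 0, 0], "fingers": 0}, {"offset": [0, 2.6, 0], "dr": [0, 0, 0], "fingers": 0}, {"offset": [0, 2.4, 0], "dr": [0, 0, 0], "fingers": 0}, {"offset": [0, 0, 0], "dr": [0, 0, 0], "fingers": 0}]}}

```text
t: 7.27
ee_pos: [497.2, -41.6, 160.8]
ee_rot: [-1.199, 1.192, -1.213]
ft_force: [-2.0, -0.2, 0.5]
opening: 0.0
```

```bash
python3 - <<'E'
from h import *
st();pol();print(Rt().round(2).tolist())
arc(66,203,83,12,147,143)
E
```

```text
7.27 [497.2 -41.6 160.8] F [-2.  -0.2  0.5] T [ 0.01  0.03 -0.02] op 0.0 j [-0.17  0.26  1.77  0.    1.09  1.39]
r,ang 61.4 -155.4
[[0.01, 0.02, 1.0], [-1.0, -0.0, 0.01], [0.0, -1.0, 0.02]]
 start [492.2 -41.8 147. ] end [561.   49.5 143. ]
[[-1.1, 0.03, -0.35], [-1.14, 0.03, -0.15], [-1.15, 0.03, 0.05], [-1.12, 0.04, 0.25], [-1.06, 0.04, 0.44], [-0.97, 0.04, 0.61], [-0.85, 0.05, 0.77], [-0.7, 0.05, 0.91], [-0.53, 0.05, 1.02], [-0.35, 0.05, 1.1], [-0.15, 0.05, 1.14], [0.05, 0.05, 1.15]]
```

{"method": "step_arm", "body": {"plan": [{"offset": [0, 1.4, -0.7], "dr": [0, 0, 0], "fingers": 0}, {"offset": [-1.1, 0, -0.3], "dr": [0, 0, 0], "fingers": 0}, {"offset": [-1.15, 0.03, -0.15], "dr": [0, 0, 0], "fingers": 0}, {"offset": [-1.15, 0.03, 0.05], "dr": [0, 0, 0], "fingers": 0}, {"offset": [-1.1, 0.03, 0.25], "dr": [0, 0, 0], "fingers": 0}, {"offset": [-1.05, 0.03, 0.45], "dr": [0, 0, 0], "fingers": 0}, {"offset": [-0.95, 0.03, 0.6], "dr": [0, 0, 0], "fingers": 0}, {"offset": [-0.85, 0.03, 0.75], "dr": [0, 0, 0], "fingers": 0}]}}

```text
t: 7.93
ee_pos: [508.5, 37.5, 151.4]
ee_rot: [-1.203, 1.178, -1.217]
ft_force: [-1.2, -3.2, -0.3]
opening: 0.0
```

```bash
cat >> h.py <<'E'
def nxt(r=66,n=12,step=10,dz=-0.35):
    st();pol(); s=robot.sense(); v=s["ee_pos"][:2]-AX; a=np.degrees(np.arctan2(v[1],v[0])); M=Rt(); print("tilt",M[:2,1].round(3))
    p=s["ee_pos"]; arr=[]
    b=np.radians(a-step*np.arange(1,n+1)); P=np.c_[AX[0]+r*np.cos(b),AX[1]+r*np.sin(b),p[2]+dz*np.arange(1,n+1)]
    d=np.diff(np.vstack([p,P]),axis=0)@M/10; print(d.round(2).tolist())
E
python3 -c "
from h import *
nxt()"
```

```text
7.93 [508.5  37.5 151.4] F [-1.2 -3.2 -0.3] T [-0.42  0.31  0.01] op 0.0 j [-0.    0.28  1.77 -0.01  1.06  1.56]
r,ang 69.6 129.7
tilt [ 0.024 -0.008]
[[-0.36, 0.06, 1.18], [-0.47, 0.06, 1.05], [-0.28, 0.06, 1.12], [-0.08, 0.06, 1.15], [0.12, 0.06, 1.14], [0.32, 0.06, 1.1], [0.5, 0.06, 1.03], [0.68, 0.06, 0.93], [0.83, 0.06, 0.8], [0.95, 0.06, 0.64], [1.05, 0.06, 0.47], [1.12, 0.05, 0.28]]
```

{"method": "step_arm", "body": {"plan": [{"offset": [-0.4, 0.15, 1.1], "dr": [0, 0, 0], "fingers": 0}, {"offset": [-0.45, 0.15, 1.05], "dr": [0, 0, 0], "fingers": 0}, {"offset": [-0.28, 0.1, 1.12], "dr": [0, 0, 0], "fingers": 0}, {"offset": [-0.08, 0.1, 1.15], "dr": [0, 0, 0], "fingers": 0}, {"offset": [0.12, 0.06, 1.15], "dr": [0, 0, 0], "fingers": 0}, {"offset": [0.32, 0.06, 1.1], "dr": [0, 0, 0], "fingers": 0}, {"offset": [0.5, 0.06, 1.03], "dr": [0, 0, 0], "fingers": 0}, {"offset": [0.68, 0.06, 0.93], "dr": [0, 0, 0], "fingers": 0}, {"offset": [0.83, 0.06, 0.8], "dr": [0, 0, 0], "fingers": 0}, {"offset": [0.95, 0.06, 0.64], "dr": [0, 0, 0], "fingers": 0}, {"offset": [1.05, 0.06, 0.47], "dr": [0, 0, 0], "fingers": 0}, {"offset": [1.1, 0.06, 0.28], "dr": [0, 0, 0], "fingers": 0}]}}

```text
t: 8.93
ee_pos: [624.5, -0.2, 142.3]
ee_rot: [-1.21, 1.187, -1.204]
ft_force: [-6.5, 2.3, 2.1]
opening: 0.1
```

```bash
python3 -c "
from h import *
nxt(n=8)"
```

```text
8.93 [ 6.245e+02 -2.000e-01  1.423e+02] F [-6.5  2.3  2.1] T [ 0.32  0.87 -0.05] op 0.1 j [-0.07  0.44  1.53 -0.    1.16  1.49]
r,ang 73.3 12.5
tilt [ 0.012 -0.002]
[[1.29, 0.03, -0.58], [1.15, 0.04, -0.07], [1.12, 0.03, -0.27], [1.05, 0.03, -0.46], [0.96, 0.03, -0.64], [0.83, 0.03, -0.79], [0.68, 0.03, -0.93], [0.51, 0.02, -1.03]]
```

{"method": "step_arm", "body": {"plan": [{"offset": [1.2, 0.03, -0.5], "dr": [0, 0, 0], "fingers": 0}, {"offset": [1.15, 0.03, -0.15], "dr": [0, 0, 0], "fingers": 0}, {"offset": [1.12, 0.03, -0.3], "dr": [0, 0, 0], "fingers": 0}, {"offset": [1.05, 0.03, -0.48], "dr": [0, 0, 0], "fingers": 0}, {"offset": [0.95, 0.03, -0.65], "dr": [0, 0, 0], "fingers": 0}, {"offset": [0.82, 0.03, -0.8], "dr": [0, 0, 0], "fingers": 0}]}}

```text
t: 9.43
ee_pos: [597.2, -67.2, 141.1]
ee_rot: [-1.196, 1.192, -1.203]
ft_force: [-1.8, 6.4, 3.3]
opening: -0.1
```

```bash
python3 -c "
from h import *
nxt(n=8)"
```

```text
9.43 [597.2 -67.2 141.1] F [-1.8  6.4  3.3] T [1.14 0.29 0.02] op -0.1 j [-0.19  0.41  1.58  0.01  1.13  1.36]
r,ang 67.6 -49.2
tilt [0.017 0.008]
[[0.54, 0.01, -1.04], [0.49, 0.01, -1.04], [0.3, 0.01, -1.11], [0.1, 0.01, -1.15], [-0.1, 0.02, -1.15], [-0.29, 0.02, -1.11], [-0.48, 0.02, -1.04], [-0.66, 0.02, -0.94]]
```

{"method": "step_arm", "body": {"plan": [{"offset": [0.55, 0, -1.0], "dr": [0, 0, 0], "fingers": 0}, {"offset": [0.48, 0, -1.04], "dr": [0, 0, 0], "fingers": 0}, {"offset": [0.3, 0.02, -1.1], "dr": [0, 0, 0], "fingers": 0}, {"offset": [0.1, 0.02, -1.15], "dr": [0, 0, 0], "fingers": 0}, {"offset": [-0.1, 0.02, -1.15], "dr": [0, 0, 0], "fingers": 0}, {"offset": [-0.3, 0.02, -1.1], "dr": [0, 0, 0], "fingers": 0}]}}

```text
t: 9.93
ee_pos: [539.5, -80.8, 144.6]
ee_rot: [-1.165, 1.179, -1.218]
ft_force: [3.3, 2.2, 1.7]
opening: -0.3
```

```bash
python3 -c "
from h import *
nxt(n=8)"
```

```text
9.93 [539.5 -80.8 144.6] F [3.3 2.2 1.7] T [ 0.41 -0.46  0.03] op -0.3 j [-0.24  0.33  1.72  0.03  1.05  1.31]
r,ang 66.2 -101.8
tilt [0.047 0.015]
[[-0.35, -0.01, -1.1], [-0.52, -0.01, -1.03], [-0.69, 0.0, -0.92], [-0.84, 0.01, -0.79], [-0.96, 0.02, -0.63], [-1.06, 0.03, -0.45], [-1.12, 0.04, -0.26], [-1.15, 0.05, -0.06]]
```

{"method": "step_arm", "body": {"plan": [{"offset": [-0.35, 0.2, -1.1], "dr": [-0.02, 0, 0], "fingers": 0}, {"offset": [-0.5, 0.2, -1.0], "dr": [-0.02, 0, 0], "fingers": 0}, {"offset": [-0.7, 0.2, -0.9], "dr": [0, 0, 0], "fingers": 0}, {"offset": [-0.84, 0.2, -0.8], "dr": [0, 0, 0], "fingers": 0}, {"offset": [-0.95, 0.2, -0.63], "dr": [0, 0, 0], "fingers": 0}, {"offset": [-1.05, 0.1, -0.45], "dr": [0, 0, 0], "fingers": 0}]}}

```text
t: 10.43
ee_pos: [498.9, -44.5, 140.2]
ee_rot: [-1.188, 1.184, -1.222]
ft_force: [1.9, -0.7, 3.7]
opening: -0.0
```

```bash
python3 -c "
from h import *
nxt(n=8)"
```

```text
10.43 [498.9 -44.5 140.2] F [ 1.9 -0.7  3.7] T [-0.26 -0.32 -0.01] op -0.0 j [-0.18  0.28  1.81  0.01  1.02  1.39]
r,ang 61.2 -152.2
tilt [ 0.031 -0.001]
[[-0.84, 0.01, -0.87], [-1.12, 0.03, -0.25], [-1.15, 0.03, -0.05], [-1.14, 0.04, 0.15], [-1.1, 0.04, 0.34], [-1.02, 0.05, 0.53], [-0.91, 0.06, 0.7], [-0.78, 0.06, 0.85]]
```

{"method": "step_arm", "body": {"plan": [{"offset": [-0.85, 0.1, -0.85], "dr": [-0.02, 0, 0], "fingers": 0}, {"offset": [-1.1, 0.1, -0.25], "dr": [0, 0, 0], "fingers": 0}, {"offset": [-1.15, 0.1, -0.05], "dr": [0, 0, 0], "fingers": 0}, {"offset": [-1.15, 0.1, 0.15], "dr": [0, 0, 0], "fingers": 0}, {"offset": [-1.1, 0.1, 0.35], "dr": [0, 0, 0], "fingers": 0}, {"offset": [-1.02, 0.05, 0.53], "dr": [0, 0, 0], "fingers": 0}]}}

```text
t: 10.93
ee_pos: [494.2, 17.6, 134.4]
ee_rot: [-1.219, 1.197, -1.216]
ft_force: [0.2, -0.7, 0.3]
opening: 0.1
```

```bash
python3 -c "
from h import *
nxt(n=8)"
```

```text
10.93 [494.2  17.6 134.4] F [ 0.2 -0.7  0.3] T [-0.02  0.01 -0.02] op 0.1 j [-0.04  0.29  1.81 -0.01  1.04  1.53]
r,ang 67.7 150.2
tilt [ 0.003 -0.013]
[[-0.86, 0.03, 0.81], [-0.81, 0.03, 0.81], [-0.66, 0.03, 0.94], [-0.49, 0.03, 1.04], [-0.3, 0.03, 1.11], [-0.1, 0.04, 1.15], [0.1, 0.04, 1.15], [0.3, 0.04, 1.11]]
```

```bash
python3 -c "
from h import *
st()
snap('wrist','pics/w6.png');snap('top','pics/t6.png')
A=cv2.imread('pics/w6.png');B=cv2.imread('pics/t6.png')[180:300,260:380]
cv2.imwrite('pics/z6.png',np.hstack([cv2.resize(A[:400],(480,300)),cv2.resize(B,(300,300),interpolation=cv2.INTER_CUBIC)]))"
```

```text
10.93 [494.2  17.6 134.4] F [ 0.2 -0.7  0.3] T [-0.02  0.01 -0.02] op 0.1 j [-0.04  0.29  1.81 -0.01  1.04  1.53]
```

View pics/z6.png

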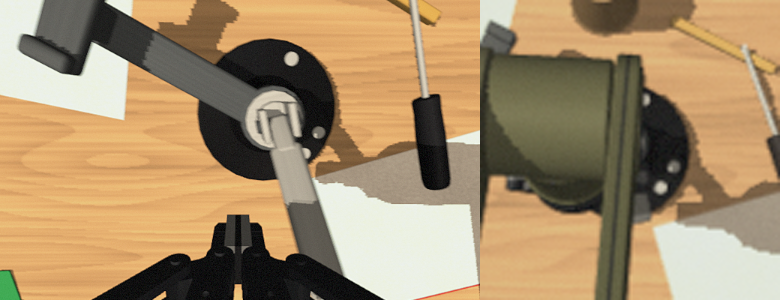

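The fingers have passed the lever: it now points about 200° (down-right in the wrist view, (275,115)→(335,275)). I'll lift and look again from the earlier viewpoint.

{"method": "step_arm", "body": {"plan": [{"offset": [0, -2.9, 0], "dr": [0, 0, 0], "fingers": 0}, {"offset": [0, -2.9, 0], "dr": [0, 0, 0], "fingers": 0}, {"offset": [0, -2.9, 0], "dr": [0, 0, 0], "fingers": 0}, {"offset": [1.5, -1.0, -0.2], "dr": [0, 0, 0], "fingers": 0}, {"offset": [2.4, 0, -0.2], "dr": [0, 0, 0], "fingers": 0}, {"offset": [2.4, 0, -0.2], "dr": [0, 0, 0], "fingers": 0}, {"offset": [2.4, 0, -0.2], "dr": [0, 0, 0], "fingers": 0}, {"offset": [0.6, 0, 0], "dr": [0, 0, 0], "fingers": 0}, {"offset": [0, 0, 0], "dr": [0, 0, 0], "fingers": 0}]}}

```text
t: 11.78
ee_pos: [481.5, -79.5, 232.8]
ee_rot: [-1.242, 1.203, -1.205]
ft_force: [-1.0, -0.2, -0.2]
opening: 0.0
```

```bash
python3 -c "
from h import *
st();pol();print(Rt().round(3).tolist())
snap('wrist','pics/w7.png');c=cam('wrist')
for fold in (0,.2,.785):
  for ang in (190,195,200,205):
    e=np.pi/4-fold;u=np.array([np.cos(np.radians(ang)),np.sin(np.radians(ang))])
    print(fold,ang,proj(c,(*(AX+120*np.cos(e)*u),86+120*np.sin(e))).round())
"
```

```text
11.78 [481.5 -79.5 232.8] F [-1.  -0.2 -0.2] T [-0.01  0.03  0.05] op 0.0 j [-0.23  0.19  1.67 -0.02  1.29  1.33]
r,ang 95.7 -138.4
[[0.014, -0.017, 1.0], [-1.0, -0.019, 0.014], [0.019, -1.0, -0.017]]
0 190 [240. 273.]
0 195 [251. 271.]
0 200 [262. 268.]
0 205 [273. 264.]
0.2 190 [250. 281.]
0.2 195 [262. 279.]
0.2 200 [274. 276.]
0.2 205 [285. 271.]
0.785 190 [267. 268.]
0.785 195 [278. 266.]
0.785 200 [289. 263.]
0.785 205 [300. 259.]
```

View pics/w7.png

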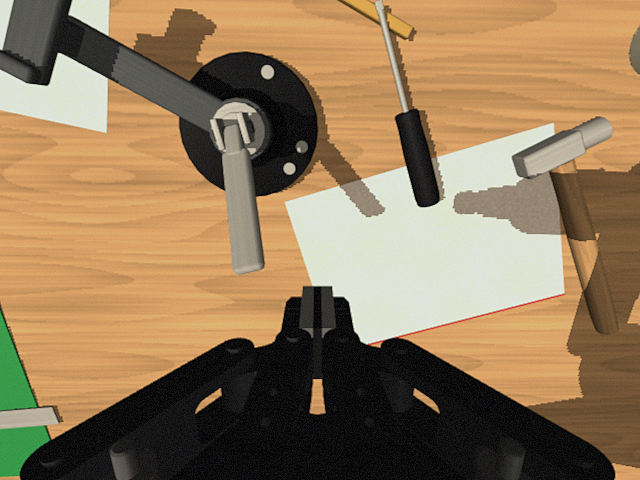

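```bash
python3 -c "
from h import *
import json
M=Rt()
# shadow check with side/top-free approach
c=cam('wrist')
s=onz(c,376,212,0)[:2]-AX; print('shadow tip now',s)
s5=np.array([0,0])
# w5 camera pose
m=robot.camera_model('wrist');T=np.array(m['tool_from_camera']);R5=R.from_rotvec([-1.179,1.160,-1.234]).as_matrix()
c5=(c[0],R5@T[:3,:3],R5@T[:3,3]+np.array([485.5,-60.7,235.8]))
q=onz(c5,380,228,0)[:2]-AX; print('shadow tip before',q); tip=np.array([-84,12]); k=(q-tip)/182; print('light xy per z',k)
for f,z,r in((0,171,85),(.785,86,120)):
  u=np.array([np.cos(np.radians(195)),np.sin(np.radians(195))]); print(f,r*u+k*z)
print(R.from_matrix(M.T@np.array([[0,0,1],[-1,0,0],[0,-1,0.]])).as_rotvec().round(3))
way([(511,-66,220),(511,-66,135)])
"
```

```text
shadow tip now [ -86.46610933 -134.43240828]
shadow tip before [ -85.11890789 -119.31841346]
light xy per z [-0.00614785 -0.72152974]
0 [ -83.15497682 -145.3812051 ]
0.785 [-116.43981387  -93.10984342]
[0.017 0.014 0.019]
[511. -66. 220.] tool cm [-1.28  1.19  3.  ] rows 2 each [-0.64  0.59  1.5 ]
[511. -66. 135.] tool cm [-0.16  8.5   0.15] rows 3 each [-0.05  2.83  0.05]
```

The shadow confirms the lever is still open, pointing about 195°. I'll re-engage behind it and push slowly.

{"method": "step_arm", "body": {"plan": [{"offset": [-0.7, 0, 1.5], "dr": [0, 0, 0], "fingers": 0}, {"offset": [-0.6, 0, 1.4], "dr": [0, 0, 0], "fingers": 0}, {"offset": [0, 0, 0], "dr": [0, 0, 0], "fingers": 0}, {"offset": [0, 2.8, 0], "dr": [0, 0, 0], "fingers": 0}, {"offset": [0, 2.8, 0], "dr": [0, 0, 0], "fingers": 0}, {"offset": [0, 2.8, 0], "dr": [0, 0, 0], "fingers": 0}, {"offset": [0, 1.3, 0], "dr": [0, 0, 0], "fingers": 0}, {"offset": [0, 0, 0], "dr": [0, 0, 0], "fingers": 0}, {"offset": [0, 0, 0], "dr": [0, 0, 0], "fingers": 0}]}}

```text
t: 12.58
ee_pos: [508.9, -60.1, 130.5]
ee_rot: [-1.249, 1.2, -1.194]
ft_force: [0.2, -0.3, 0.5]
opening: 0.1
```

```bash
python3 -c "
from h import *
nxt(n=6,step=5,r=66,dz=0)"
```

```text
12.58 [508.9 -60.1 130.5] F [ 0.2 -0.3  0.5] T [ 0.03 -0.02 -0.  ] op 0.1 j [-0.18  0.33  1.76 -0.02  1.07  1.38]
r,ang 62.3 -135.0
tilt [-0.022 -0.018]
[[-0.18, 0.01, -0.64], [-0.46, -0.0, -0.34], [-0.49, -0.0, -0.3], [-0.52, -0.0, -0.25], [-0.54, -0.0, -0.21], [-0.55, -0.01, -0.16]]
```

{"method": "step_arm", "body": {"plan": [{"offset": [-0.3, -0.1, -0.6], "dr": [0, 0, 0], "fingers": 0}, {"offset": [-0.5, 0, -0.35], "dr": [0, 0, 0], "fingers": 0}, {"offset": [-0.5, 0, -0.3], "dr": [0, 0, 0], "fingers": 0}, {"offset": [-0.5, 0, -0.2], "dr": [0, 0, 0], "fingers": 0}, {"offset": [-0.5, 0, -0.15], "dr": [0, 0, 0], "fingers": 0}]}}

```text
t: 13.0
ee_pos: [494.4, -37.0, 135.3]
ee_rot: [-1.247, 1.191, -1.2]
ft_force: [0.6, -2.6, -0.7]
opening: 0.2
```

```bash
python3 -c "
from h import *
nxt(n=6,step=5,r=66,dz=0)"
```

```text
13.0 [494.4 -37.  135.3] F [ 0.6 -2.6 -0.7] T [-0.39 -0.18 -0.02] op 0.2 j [-0.14  0.3   1.79 -0.03  1.06  1.42]
r,ang 62.2 -160.3
tilt [-0.014 -0.022]
[[-0.44, -0.0, -0.52], [-0.57, -0.01, -0.11], [-0.57, -0.01, -0.06], [-0.58, -0.01, -0.01], [-0.57, -0.01, 0.04], [-0.57, -0.01, 0.09]]
```

{"method": "step_arm", "body": {"plan": [{"offset": [-0.5, 0, -0.4], "dr": [0, 0, 0], "fingers": 0}, {"offset": [-0.6, 0, -0.1], "dr": [0, 0, 0], "fingers": 0}, {"offset": [-0.6, 0, -0.05], "dr": [0, 0, 0], "fingers": 0}, {"offset": [-0.6, 0, 0], "dr": [0, 0, 0], "fingers": 0}, {"offset": [-0.6, 0, 0.05], "dr": [0, 0, 0], "fingers": 0}, {"offset": [-0.6, 0, 0.1], "dr": [0, 0, 0], "fingers": 0}]}}

```text
t: 13.5
ee_pos: [491.4, -20.7, 137.6]
ee_rot: [-1.282, 1.153, -1.225]
ft_force: [-2.6, -25.3, -1.3]
opening: 0.0
```

```bash
python3 -c "
from h import *
nxt(n=6,step=6,r=66,dz=0)"
```

```text
13.5 [491.4 -20.7 137.6] F [ -2.6 -25.3  -1.3] T [-4.03  0.33  0.13] op 0.0 j [-0.08  0.29  1.8  -0.08  1.05  1.49]
r,ang 61.8 -175.6
tilt [-0.006 -0.067]
[[-0.67, -0.04, -0.41], [-0.68, -0.05, 0.08], [-0.67, -0.05, 0.15], [-0.65, -0.05, 0.22], [-0.63, -0.04, 0.29], [-0.59, -0.04, 0.35]]
```

{"method": "step_arm", "body": {"plan": [{"offset": [-0.7, 0.05, 0], "dr": [0, 0, 0], "fingers": 0}, {"offset": [-0.7, 0.05, 0], "dr": [0, 0, 0], "fingers": 0}]}}

```text
t: 13.67
ee_pos: [490.4, -20.5, 137.0]
ee_rot: [-1.308, 1.134, -1.239]
ft_force: [-0.4, -27.8, 0.7]
opening: 0.2
```

```bash
python3 -c "
from h import *
nxt(n=1); print(R.from_matrix(Rt().T@np.array([[0,0,1],[-1,0,0],[0,-1,0.]])).as_rotvec().round(3))"
```

```text
13.67 [490.4 -20.5 137. ] F [ -0.4 -27.8   0.7] T [-4.33 -0.02  0.16] op 0.2 j [-0.06  0.29  1.81 -0.11  1.05  1.52]
r,ang 62.8 -175.9
tilt [-0.007 -0.095]
[[-1.14, -0.07, -0.25]]
[0.009 0.047 0.095]
```

{"method": "step_arm", "body": {"plan": [{"offset": [1.0, 0, 0], "dr": [0, 0, 0], "fingers": 0}, {"offset": [1.2, 0, 0], "dr": [0, 0.025, 0.05], "fingers": 0}, {"offset": [0, -2.0, 0], "dr": [0, 0.025, 0.05], "fingers": 0}, {"offset": [0, -2.6, 0], "dr": [0, 0, 0], "fingers": 0}, {"offset": [0, -2.6, 0], "dr": [0, 0, 0], "fingers": 0}, {"offset": [0, -1.6, 0], "dr": [0, 0, 0], "fingers": 0}, {"offset": [0, 0, 0], "dr": [0, 0, 0], "fingers": 0}, {"offset": [0, 0, 0], "dr": [0, 0, 0], "fingers": 0}]}}

```text
t: 14.33
ee_pos: [487.5, -39.7, 230.1]
ee_rot: [-1.213, 1.231, -1.196]
ft_force: [0.3, 0.2, -0.2]
opening: -0.1
```

```bash
python3 -c "
from h import *
st();pol();print(R.from_matrix(Rt().T@np.array([[0,0,1],[-1,0,0],[0,-1,0.]])).as_rotvec().round(3))
snap('wrist','pics/w8.png');c=cam('wrist')
for ang in (165,170,175,180):
    u=np.array([np.cos(np.radians(ang)),np.sin(np.radians(ang))])
    print(ang,proj(c,(*(AX+85*u),169)).round(), proj(c,(*(AX+60*u),151)).round())
"
```

```text
14.33 [487.5 -39.7 230.1] F [ 0.3  0.2 -0.2] T [ 0.03 -0.01 -0.03] op -0.1 j [-0.17  0.2   1.67  0.01  1.3   1.4 ]
r,ang 69.7 -160.1
[ 0.018 -0.004 -0.01 ]
165 [248. 280.] [260. 237.]
170 [259. 283.] [268. 238.]
175 [271. 284.] [276. 239.]
180 [282. 284.] [283. 239.]
```

View pics/w8.png

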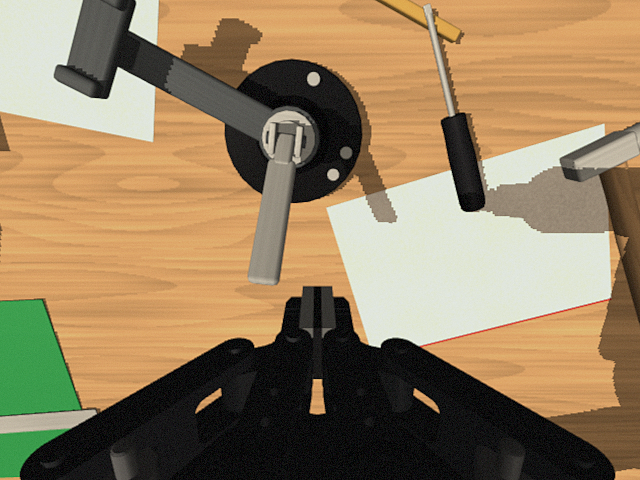

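{"method": "step_arm", "body": {"plan": [{"offset": [-1.6, 0, 0], "dr": [0, 0, 0], "fingers": 0}, {"offset": [-1.5, 0, 0], "dr": [0.02, 0, -0.01], "fingers": 0}, {"offset": [0, 0, 0], "dr": [0, 0, 0], "fingers": 0}, {"offset": [0, 1.8, 0], "dr": [0, 0, 0], "fingers": 0}, {"offset": [0, 1.8, 0], "dr": [0, 0, 0], "fingers": 0}, {"offset": [0, 1.4, 0], "dr": [0, 0, 0], "fingers": 0}, {"offset": [0, 0, 0], "dr": [0, 0, 0], "fingers": 0}, {"offset": [0, 0, 0], "dr": [0, 0, 0], "fingers": 0}]}}

```text
t: 15.05
ee_pos: [481.1, -4.8, 170.5]
ee_rot: [-1.217, 1.22, -1.201]
ft_force: [0.7, 0.2, -0.2]
opening: 0.1
```

```bash
python3 -c "
from h import *
st();pol();print(R.from_matrix(Rt().T@np.array([[0,0,1],[-1,0,0],[0,-1,0.]])).as_rotvec().round(3))
way([(486,-6,165)])"
```

```text
15.05 [481.1  -4.8 170.5] F [ 0.7  0.2 -0.2] T [ 0.01 -0.06  0.02] op 0.1 j [-0.1   0.24  1.77  0.    1.14  1.47]
r,ang 72.7 171.2
[ 0.013  0.    -0.003]
[486.  -6. 165.] tool cm [0.12 0.55 0.49] rows 1 each [0.12 0.55 0.49]
```

{"method": "step_arm", "body": {"plan": [{"offset": [0, 1.2, 0.2], "dr": [0, 0, 0], "fingers": 0}, {"offset": [0, 1.2, 0], "dr": [0, 0, 0], "fingers": 0}, {"offset": [0, 1.2, 0], "dr": [0, 0, 0], "fingers": 0}, {"offset": [0, 1.2, 0], "dr": [0, 0, 0], "fingers": 0}]}}

```text
t: 15.38
ee_pos: [488.3, -5.4, 126.6]
ee_rot: [-1.209, 1.211, -1.206]
ft_force: [-2.3, 1.5, 13.8]
opening: -0.0
```

```bash
python3 -c "
from h import *
st();pol();print(R.from_matrix(Rt().T@np.array([[0,0,1],[-1,0,0],[0,-1,0.]])).as_rotvec().round(3))"
```

```text
15.38 [488.3  -5.4 126.6] F [-2.3  1.5 13.8] T [ 0.17  0.35 -0.01] op -0.0 j [-0.1   0.3   1.83  0.    1.02  1.47]
r,ang 65.6 170.7
[ 0.002  0.    -0.002]
```

Folding as expected: 14 N upward, TCP z 127. Continuing down toward about 90.

{"method": "step_arm", "body": {"plan": [{"offset": [0, 1.2, 0], "dr": [0, 0, 0], "fingers": 0}, {"offset": [0, 1.2, 0], "dr": [0, 0, 0], "fingers": 0}, {"offset": [0, 1.0, 0], "dr": [0, 0, 0], "fingers": 0}, {"offset": [0, 0.6, 0], "dr": [0, 0, 0], "fingers": 0}]}}

```text
t: 15.72
ee_pos: [492.4, -6.1, 89.0]
ee_rot: [-1.204, 1.205, -1.21]
ft_force: [-1.0, 0.1, 0.4]
opening: -0.0
```

```bash
python3 -c "
from h import *
st();pol()"
```

```text
15.72 [492.4  -6.1  89. ] F [-1.   0.1  0.4] T [ 0.01 -0.04  0.04] op -0.0 j [-0.1   0.35  1.87  0.    0.92  1.47]
r,ang 61.4 170.7
```

{"method": "step_arm", "body": {"plan": [{"offset": [0, 0.5, 0], "dr": [0, 0, 0], "fingers": 0}, {"offset": [0, 0.4, 0], "dr": [0, 0, 0], "fingers": 0}]}}

```text
t: 15.88
ee_pos: [491.1, -5.9, 83.6]
ee_rot: [-1.206, 1.208, -1.208]
ft_force: [-13.5, -0.0, 49.0]
opening: -0.1
```

{"method": "step_arm", "body": {"plan": [{"offset": [0, -1.0, 0], "dr": [0, 0, 0], "fingers": 0}, {"offset": [0, -2.5, 0], "dr": [0, 0, 0], "fingers": 0}, {"offset": [0, -3.0, 0], "dr": [0, 0, 0], "fingers": 0}, {"offset": [0, -3.0, 0], "dr": [0, 0, 0], "fingers": 0}, {"offset": [2.0, -2.5, 0], "dr": [0, 0, 0], "fingers": 0}, {"offset": [2.0, -1.0, 0], "dr": [0, 0, 0], "fingers": 0}, {"offset": [2.0, 0, 0], "dr": [0, 0, 0], "fingers": 0}, {"offset": [2.0, 0, 0], "dr": [0, 0, 0], "fingers": 0}, {"offset": [2.0, 0, 0], "dr": [0, 0, 0], "fingers": 0}, {"offset": [0, 0, 0], "dr": [0, 0, 0], "fingers": 0}, {"offset": [0, 0, 0], "dr": [0, 0, 0], "fingers": 0}]}}

```text
t: 16.8
ee_pos: [496.7, -111.6, 230.7]
ee_rot: [-1.197, 1.191, -1.218]
ft_force: [0.4, 1.2, 0.3]
opening: -0.2
```

```bash
python3 -c "
from h import *
st(); snap('wrist','pics/w9.png');snap('side','pics/s9.png');snap('top','pics/t9.png');c=cam('wrist')
print([proj(c,(*(AX+120*np.array([np.cos(a),np.sin(a)])),84)).round() for a in (np.radians(172),)],[proj(c,(*(AX+85*np.array([np.cos(a),np.sin(a)])),169)).round() for a in (np.radians(172),)])
f=lambda x:cv2.resize(x,(400,400),interpolation=cv2.INTER_CUBIC)
A=cv2.imread('pics/w9.png');S=cv2.imread('pics/s9.png')[170:370,200:400];T=cv2.imread('pics/t9.png')[150:310,230:390]
cv2.imwrite('pics/z9.png',np.vstack([np.hstack([cv2.resize(S,(300,300)),cv2.resize(A,(400,300))]),np.hstack([cv2.resize(T,(280,280)),np.zeros((280,420,3),np.uint8)])]))"
```

```text
16.8 [ 496.7 -111.6  230.7] F [0.4 1.2 0.3] T [-0.01 -0.    0.01] op -0.2 j [-0.31  0.2   1.65  0.    1.26  1.26]
[array([197., 290.])] [array([156., 299.])]
```

View pics/z9.png

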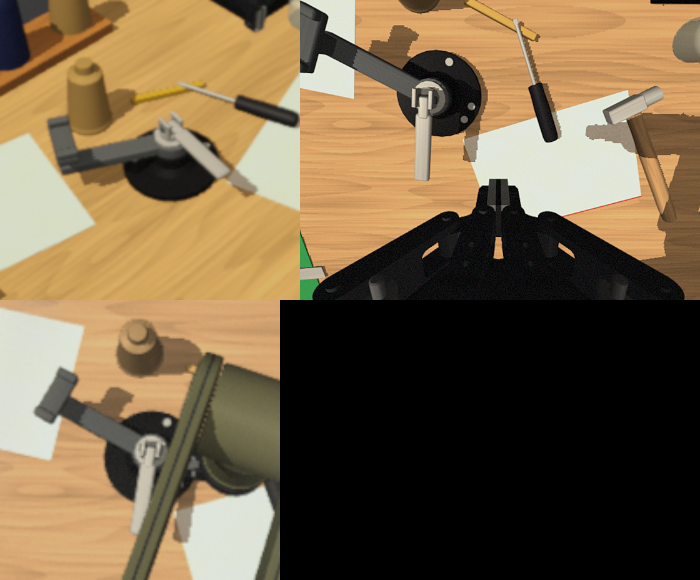

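```bash
python3 -c "
from h import *
t=cam('top')
p=onz(t,265.4,204.3,98); v=p[:2]-AX; print(p,np.hypot(*v),np.degrees(np.arctan2(v[1],v[0])), 'rest change rad',np.radians(127.4)-np.arctan2(v[1],v[0]))
def d(n):
  a=cv2.imread('pics/top1.png').astype(int);b=cv2.imread(n).astype(int);return np.abs(a-b).max(2)
m=d('pics/t9.png')>60
for nm,(x0,y0,x1,y1) in dict(cone=(292,160,330,196),jar=(462,190,498,225),hammer=(425,235,500,345),file=(140,270,185,345)).items(): print(nm,m[y0:y1,x0:x1].mean().round(3))
w=robot.sense(); print(w['t'])"
```

```text
[623.44350505 108.60820606  98.        ] 143.1415118717806 60.519657672892954 rest change rad 1.1672821784689447
cone 0.0
jar 0.0
hammer 0.235
file 0.0
16.95
```

Lever shut confirmed: the tip is at wrist pixel (197,288), against (197,290) predicted for shut. The cone is unmoved, and the "hammer" difference is just robot occlusion. The arm's measured swing is 1.17 rad, so before handing in I'll repeat the harmless forward push on the saddle with an upright tool to confirm it is on its end stop.

{"method": "step_arm", "body": {"plan": [{"offset": [-2.6, 0, 0.5], "dr": [0, 0, 0], "fingers": 0}, {"offset": [-2.6, 0, 0.5], "dr": [0, 0, 0], "fingers": 0}, {"offset": [-2.6, 0, 0.5], "dr": [0, 0, 0], "fingers": 0}, {"offset": [-2.6, 0, 0.5], "dr": [0, 0, 0], "fingers": 0}, {"offset": [-2.6, 0, 0.5], "dr": [0, 0, 0], "fingers": 0}, {"offset": [-2.6, 0, 0.5], "dr": [0, 0, 0], "fingers": 0}, {"offset": [-2.6, 0, 0.5], "dr": [0, 0, 0], "fingers": 0}, {"offset": [-2.6, 0, 0.5], "dr": [0, 0, 0], "fingers": 0}, {"offset": [-2.6, 0, 0.5], "dr": [0, 0, 0], "fingers": 0}, {"offset": [-2.6, 0, 0.5], "dr": [0, 0, 0], "fingers": 0}, {"offset": [0, 0, 0], "dr": [0, 0, 0], "fingers": 0}]}}

```text
t: 17.87
ee_pos: [540.6, 172.2, 227.6]
ee_rot: [-1.206, 1.192, -1.203]
ft_force: [-0.5, 0.3, -0.5]
opening: -0.1
```

```bash
python3 -c "
from h import *
st();print(R.from_matrix(Rt().T@np.array([[0,0,1],[-1,0,0],[0,-1,0.]])).as_rotvec().round(3)); way([(550,153,225),(550,153,90)])"
```

```text
17.87 [540.6 172.2 227.6] F [-0.5  0.3 -0.5] T [ 0.02 -0.02  0.04] op -0.1 j [ 0.23  0.29  1.54 -0.    1.3   1.79]
[-0.011  0.014 -0.002]
[550. 153. 225.] tool cm [1.93 0.26 0.91] rows 1 each [1.93 0.26 0.91]
[550. 153.  90.] tool cm [ 0.03 13.5  -0.15] rows 5 each [ 0.01  2.7  -0.03]
```

{"method": "step_arm", "body": {"plan": [{"offset": [1.2, 0, 0.2], "dr": [0, 0, 0], "fingers": 0}, {"offset": [0, 2.7, 0], "dr": [0, 0, 0], "fingers": 0}, {"offset": [0, 2.7, 0], "dr": [0, 0, 0], "fingers": 0}, {"offset": [0, 2.7, 0], "dr": [0, 0, 0], "fingers": 0}, {"offset": [0, 2.7, 0], "dr": [0, 0, 0], "fingers": 0}, {"offset": [0, 2.2, 0], "dr": [0, 0, 0], "fingers": 0}, {"offset": [0, 0, 0], "dr": [0, 0, 0], "fingers": 0}, {"offset": [0, 0, 0], "dr": [0, 0, 0], "fingers": 0}]}}

```text
t: 18.53
ee_pos: [542.9, 157.4, 94.6]
ee_rot: [-1.212, 1.182, -1.199]
ft_force: [0.9, 0.4, 0.6]
opening: 0.3
```

```bash
python3 -c "
from h import *
st();pol(); way([(573,140,91)])"
```

```text
18.53 [542.9 157.4  94.6] F [0.9 0.4 0.6] T [-0.04 -0.02 -0.02] op 0.3 j [ 0.21  0.42  1.71 -0.    0.99  1.76]
r,ang 173.7 93.3
[573. 140.  91.] tool cm [1.81 0.4  2.97] rows 1 each [1.81 0.4  2.97]
```

{"method": "step_arm", "body": {"plan": [{"offset": [0.4, 0.1, 0.6], "dr": [0, 0, 0], "fingers": 0}, {"offset": [0.4, 0.1, 0.6], "dr": [0, 0, 0], "fingers": 0}, {"offset": [0.4, 0, 0.6], "dr": [0, 0, 0], "fingers": 0}, {"offset": [0.35, 0, 0.6], "dr": [0, 0, 0], "fingers": 0}, {"offset": [0.3, 0, 0.5], "dr": [0, 0, 0], "fingers": 0}, {"offset": [0.3, 0, 0.5], "dr": [0, 0, 0], "fingers": 0}, {"offset": [0.3, 0, 0.5], "dr": [0, 0, 0], "fingers": 0}]}}

```text
t: 19.12
ee_pos: [577.2, 136.4, 98.1]
ee_rot: [-1.211, 1.202, -1.186]
ft_force: [-12.7, 13.2, 9.4]
opening: -0.0
```

```bash
python3 -c "
from h import *
st();pol()"
```

```text
19.12 [577.2 136.4  98.1] F [-12.7  13.2   9.4] T [2.   2.05 0.06] op -0.0 j [0.15 0.46 1.64 0.01 1.05 1.7 ]
r,ang 154.3 81.0
```

The arm stops dead at the same place again: about 16 N tangential at the saddle with no movement. It is on its end stop, so I'll back off and hand in.

{"method": "step_arm", "body": {"plan": [{"offset": [-0.7, 0, -1.2], "dr": [0, 0, 0], "fingers": 0}, {"offset": [-0.8, 0, -1.5], "dr": [0, 0, 0], "fingers": 0}, {"offset": [-0.5, -1.0, -0.5], "dr": [0, 0, 0], "fingers": 0}, {"offset": [0, -2.9, 0], "dr": [0, 0, 0], "fingers": 0}, {"offset": [0, -2.9, 0], "dr": [0, 0, 0], "fingers": 0}, {"offset": [0, -2.9, 0], "dr": [0, 0, 0], "fingers": 0}, {"offset": [0, -1.0, 0], "dr": [0, 0, 0], "fingers": 0}, {"offset": [0, 0, 0], "dr": [0, 0, 0], "fingers": 0}, {"offset": [0, 0, 0], "dr": [0, 0, 0], "fingers": 0}]}}

```text
t: 19.87
ee_pos: [542.7, 156.9, 216.2]
ee_rot: [-1.208, 1.194, -1.189]
ft_force: [0.0, 0.7, -0.7]
opening: 0.1
```

```bash
python3 -c "
from h import *
st(); snap('wrist','pics/w10.png'); print(robot.hand_in())"
```

```text
19.87 [542.7 156.9 216.2] F [ 0.   0.7 -0.7] T [-0.06 -0.01  0.  ] op 0.1 j [0.2  0.3  1.56 0.01 1.28 1.75]
the job is handed in; nothing more can be done
None
```

I swung the arm out to its stop, screwed the bolt down about one turn until the lever stopped dead, then pressed the lever flat. I handed in at about 20 s with the tool clear; no verdict was reported.

- **Arm (the doubtful one):** I measured only about 1.13–1.17 rad of swing from where it started. If it had started at 0, it would not be seated. It stood still at the same place in two separate pushes, about 20 N and then 16 N at the saddle, against the roughly 6 N the detent needs. I took that to mean it started partly swung out and is now on its end stop. I never felt the click and could not read the joint.
- **Bolt:** Partway round, the fingers slipped past the lever, so I lifted, checked it was still open, and re-engaged. The lever then stopped dead, moving only 0.2 mm at 28 N, after about 360° (12 mm of travel).
- **Lever:** It resisted with about 14 N while folding, then the force dropped to nothing. A close-up picture put its tip within about 2 px of where a shut lever should be. A last press to check its height read 49 N in total at the fingertips, harder than I meant but below the 120 N wrist limit. The separate 40 N limit covers the arm and gripper body.
- **Bystanders:** The cone, jar and file show no change in the overhead picture, and the screwdriver and punch look undisturbed. The overhead check was blocked by the robot for the hammer, but I never went near it.

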